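Load piston blanks into the gauging crate

TASK

Load the three piston blanks standing on the blue crate's apron into its three cells, one per cell and upright: slide each in under the clear cover until it has pushed the cell's plunger fully home against the back wall. Feel for the stop and do not ram them, do not tip a piston over, and leave the oil bottle and the spanner where they are.

Things in the scene. Friction and masses are not known exactly. Their poses are not given: they have to be found in the camera images.
- crate: Fixed blue divided crate, open towards the robot. Origin: underside, middle of the plane of the cell mouths; +x into the cells, y across, z up. Floor 6 mm thick, level, x -190 to +116 mm, 380 mm wide; x < 0 is an open loading apron with 6 mm rims at its two sides only. Three cells, centres y -68, 0, 68 mm, 62 mm clear between 6 mm walls with rounded noses. Back wall's inner face x = 110 mm.
- cover (a point): Middle of the front edge of the clear cover's underside: crate x = 45 mm, y = 0, 85 mm above the floor. The cover, 5 mm thick, roofs all cells from here to the back wall. Cell walls are 45 mm high in front of it, 85 mm under it. A tool pointing straight down cannot follow a piston under it; fingers leaning forward from the apron side can.
- cell0 (a point): Where the centre of the underside of a fully home piston stands in the cell at crate y = -68 mm: on the floor (6 mm above the crate's underside), crate x = 79 mm. Axes as the crate.
- cell1 (a point): The same for the middle cell (crate y = 0).
- cell2 (a point): The same for the cell at crate y = +68 mm.
- plunger0 (a joint): Plunger at the back of cell0: black disc 28 mm across, centre 30 mm above the floor; its rod comes out behind as a tell-tale. In m: 0 = out towards the mouth (disc face at crate x = 92 mm), 0.012 = fully home (face at 104 mm, hard stop). No spring: a brake of about 3 N resists and it stays where pushed. Starts between 0 and 3 mm.
- plunger1 (a joint): The same for the middle cell, cell1. Sliding a piston and its plunger takes some 5 to 15 N in all; at the hard stop the force climbs steeply.
- plunger2 (a joint): The same for cell2.
- piston0: Loose plain aluminium piston blank: upright solid cylinder 50 mm diameter, 60 mm high, about 0.32 kg (varies), two thin dark grooves near the top. Origin: centre of its underside; z up along its axis. The three are identical and any may go in any cell. They slide on the apron; push low: above about 40 mm from the foot one may tip.
- piston1: Loose plain aluminium piston blank: upright solid cylinder 50 mm diameter, 60 mm high, about 0.32 kg (varies), two thin dark grooves near the top. Origin: centre of its underside; z up along its axis. The three are identical and any may go in any cell. They slide on the apron; push low: above about 40 mm from the foot one may tip.
- piston2: Loose plain aluminium piston blank: upright solid cylinder 50 mm diameter, 60 mm high, about 0.32 kg (varies), two thin dark grooves near the top. Origin: centre of its underside; z up along its axis. The three are identical and any may go in any cell. They slide on the apron; push low: above about 40 mm from the foot one may tip.
- oil: Bystander: white oil bottle 56 mm diameter, 150 mm high, standing on the bench left of the crate. Origin: centre of its underside.
- spanner: Bystander: steel spanner 170 mm long lying on the bench right of the crate, along its own x axis. Origin: about its middle, underside. Beyond it, at the right and past the crate, a dark steel gauging stand 80 mm high is fixed to the bench.
Not all that is in view belongs to the job. What is shaped like the piston2 but pink or purple is not meant. Leave any brown look-alike of the piston0 alone.

How it is judged:
By the outcome, as a careful person would: the job done as asked, in the order asked, and still so for the second after the job is handed in, with the robot touching nothing.
It also fails if it takes over 69 s, if anything falls off the work surface, if the arm or the gripper's body presses on something with over 40 N, if the wrist force passes 120 N, or if a joint passes its speed limit or range.

ROBOT

A 7-joint arm with a two-finger parallel gripper is mounted at the origin on the work surface. World frame = base frame: x ahead of the robot, y to its left, z up, the work surface at z = 0. Lengths are in m, angles in rad, forces in N, time in s.
With the tool pointing down it reaches from about 0.4 to 0.85 m from the base axis. Payload 4.4 kg.
Tool frame: the origin (TCP) lies between the finger pads, 19 mm behind the fingertips; this is the grasp point; z points along the fingers, x is the direction in which the jaws open and shut, and the axes are right-handed (so a half turn about z gives the same grasp; the last joint's range is limited). The gripper opens to 94 mm and grips with 3 to 60 N. Pads are 16 mm wide; open, the fingers measure 119 mm over their backs; the gripper's body (75 mm by 177 mm) begins 78 mm behind the grasp point.
Start: joints at [1.194, 0.628, 0.038, 1.517, -0.027, 0.996, -0.02], TCP at [0.199, -0.619, 0.224] pointing down, gripper open.
Joint ranges: [-3.06, 3.06], [-0.37, 2.12], [-1.25, 1.32], [0.18, 2.47], [-1.1, 4.24], [0.23, 1.98], [-2.94, 2.94]. Speed limits (rad/s): [2.57, 2.57, 3.14, 3.14, 3.14, 3.14, 3.14].

INTERFACE

Orientations are given as a rotation vector (axis times angle).
In Python, from station import manip gives the robot as it stands.
- The arm moves only by the tool step_arm, never from a script. Its argument "motion" is text: rows parted by semicolons, each of 7 numbers parted by spaces: the shift along the tool's x, y, z in cm, then the turn, a rotation vector about the tool's x, y, z in degrees, then the opening, from 0 (shut) to 1 (fully open). A call has 1 to 5 rows; each row shifts and turns the pose as measured when the row begins, along the tool's axes as they then stand; what a row does not reach is not made up. A row lasts 1/10 s, in which the tool goes at most 50 mm and 8.59 degrees, less where a joint would pass 70% of its speed; a pose out of reach is approached as far as the arm can. A call with a gripper value outside its range is refused whole. The fingers move at their own pace and stop on an object; the grip force is fixed at half the most. Time passes only in rows, so rows that do not move let the fingers close. It gives the time, the measured TCP pose, the force and the opening at its end, in the units of the state.
- manip.sense(): the state, without advancing time (a new reading comes with each control period).
- manip.capture(name): name is "side" or "top"; returns a dict with "img" (420x560x3 uint8, red, green, blue), "mtx" (3x3 intrinsics, pixels), "cam_to_world" (4x4, takes a point from camera to world coordinates). Camera axes: x right, y up, looking along -z (the intrinsics and any distortion apply to the point x, -y, -z); pixel columns grow to the right and rows downward; lengths in m; the calibration is good to about 2 mm. A picture is of the moment at which its call begins. There is no depth.
- manip.finish_job(): hands the job in, once; it reports no verdict.
Trained networks look in the newest picture that a camera, given by its name, has taken for a name from the list of things; names that differ only in an ending like _2 or _b are one class to them, and where a whole thing is asked for, a point or a joint stands for the part that bears it (a point fixed in the world has none). Each returns a list of dicts, best first, with "conf" (0 to 1); they miss things now and then, are a little off and sometimes report something else, mostly with a low value. They report only what shows in the picture. A call takes as long as a camera call. They do not tell look-alikes from the thing itself.
- manip.regions_of(camera, name): "mask" (420x560 bool, what is visible of it) and "rect" ([left, top, width, height] in pixels, round what is visible of it).
- manip.landmark_of(camera, name): "xy" ([column, row] in pixels: a listed point, or the origin of a listed thing).
The state is a dict: "clock": time; "q": joint angles; "dq": joint speeds; "effort": joint torques, N m; "eef_pos": TCP position; "eef_rot": TCP orientation; "force": force on the tool from outside, world axes, zero at the start; "moment": the same for the moment, N m; "grip_width": finger opening in m.
Only numpy, scipy, OpenCV 4.12 (cv2) and the standard library are available. Lean on these libraries where they do the work, as an engineer would, in place of code of your own. Each camera call takes 0.05 s, during which the arm holds its last target. There are 200 camera calls.

## Working session

There is one attempt and no reset: what is moved stays moved. The work goes in short steps, Python scripts to look and compute and a tool call to move; the robot and the scene stay as the last step left them, time stands still between calls to the robot, and variables do not carry over. Pictures are saved under pics/ and viewed, about 8 in all and at most 12, crops included, and the job is handed in when it is done.

Besides the shell and the picture viewer there is one more tool, called after ">>>" as name(argument=value, ...), one argument or row to a line, values as JSON. step_arm: Moves the arm, as the interface text tells. Its arguments: {"type":"object","properties":{"motion":{"type":"string"}},"required":["motion"]}

```bash
mkdir -p pics; cat > h.py <<'E'
import numpy as np,cv2
from scipy.spatial.transform import Rotation as R
from station import manip
def cap(c,fn=None):
    d=manip.capture(c)
    if fn: cv2.imwrite('pics/'+fn,d['img'][:,:,::-1])
    return d
def ray(d,uv):
    K=np.array(d['mtx']);p=np.linalg.inv(K)@[uv[0],uv[1],1]
    T=np.array(d['cam_to_world']);v=T[:3,:3]@[p[0],-p[1],-p[2]]
    return T[:3,3],v
def onz(d,uv,z):
    o,v=ray(d,uv);return o+v*(z-o[2])/v[2]
def proj(d,P):
    T=np.array(d['cam_to_world']);c=T[:3,:3].T@(np.array(P)-T[:3,3]);q=np.array(d['mtx'])@[c[0],-c[1],-c[2]];return q[:2]/q[2]
E
python3 - <<'E'
from h import *
for c in ['top','side']:
    d=cap(c,c+'0.png'); print({k:np.round(v,3).tolist() for k,v in d.items() if k!='img'},d.keys())
    for n,z in [('crate',0),('cover',.091),('cell0',.006),('cell1',.006),('cell2',.006),('piston0',.006),('oil',0),('spanner',0)]:
        for r in manip.landmark_of(c,n)[:5]: print(c,n,round(r['conf'],2),np.round(r['xy'],1),np.round(onz(d,r['xy'],z),4))
    for r in manip.regions_of(c,'piston0'): print('reg',round(r['conf'],2),r['rect'])
s=manip.sense(); print(s)
E
```

```text
{'mtx': [[422.9, 0.0, 281.081], [0.0, 422.9, 217.209], [0.0, 0.0, 1.0]], 'cam_to_world': [[0.021, 0.983, -0.182, 0.308], [-1.0, 0.022, 0.005, 0.009], [0.009, 0.182, 0.983, 1.257], [0.0, 0.0, 0.0, 1.0]]} dict_keys(['img', 'mtx', 'cam_to_world'])
top crate 0.62 [269.9 199.1] [0.5963 0.0388 0.    ]
top cover 0.84 [268.  175.8] [0.6434 0.0438 0.091 ]
top cover 0.27 [272.  194.9] [0.5877 0.031  0.091 ]
top cell0 0.83 [290.7 171.2] [ 0.6841 -0.0229  0.006 ]
top cell0 0.58 [271.4 170.9] [0.6837 0.0363 0.006 ]
top cell1 0.83 [290.7 171.2] [ 0.6841 -0.0229  0.006 ]
top cell1 0.58 [271.4 170.9] [0.6837 0.0363 0.006 ]
top cell2 0.83 [290.7 171.2] [ 0.6841 -0.0229  0.006 ]
top cell2 0.58 [271.4 170.9] [0.6837 0.0363 0.006 ]
top piston0 0.79 [236.5 241.6] [0.4631 0.1345 0.006 ]
top piston0 0.73 [264.9 226.5] [0.5105 0.0514 0.006 ]
top piston0 0.72 [184.  233.1] [0.4851 0.2919 0.006 ]
top piston0 0.63 [312.  236.9] [ 0.4822 -0.0899  0.006 ]
top piston0 0.56 [296.6 274.9] [ 0.3688 -0.0456  0.006 ]
top oil 0.58 [145.7 210.5] [0.5523 0.413  0.    ]
top spanner 0.59 [420.2 245. ] [ 0.4658 -0.4147  0. 
[... 1871 characters left out ...]
eg 0.58 [188.5, 190.2, 140.2, 110.4]
{'clock': 1.0, 'q': array([ 1.19418792,  0.62839335,  0.03851422,  1.51745843, -0.02699454,
        0.99631908, -0.02001169]), 'dq': array([ 0.00140554, -0.00010088,  0.00011399,  0.00091332,  0.00023925,
        0.00058664,  0.00123473]), 'effort': array([ 5.88982639e-04, -5.49599397e+01,  1.14314999e+00, -1.86948591e+01,
       -5.23317070e-02,  1.56360981e-02,  2.52607475e-05]), 'eef_pos': array([ 0.19879576, -0.61882768,  0.22426426]), 'eef_rot': array([-2.53841870e+00,  1.85086546e+00,  5.61036954e-05]), 'force': array([ 0.28880465,  0.43425353, -0.01246459]), 'moment': array([ 0.01660036,  0.01525859, -0.03326961]), 'grip_width': 0.0938220023918908}
```

```bash
python3 - <<'E'
import cv2
a=cv2.imread('pics/top0.png')[130:310,130:350]; cv2.imwrite('pics/top0c.png',cv2.resize(a,None,fx=3.3,fy=3.3,interpolation=cv2.INTER_CUBIC))
a=cv2.imread('pics/side0.png')[140:340,170:370]; cv2.imwrite('pics/side0c.png',cv2.resize(a,None,fx=3,fy=3,interpolation=cv2.INTER_CUBIC))
E
```

```text
(no output)
```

View pics/top0c.png

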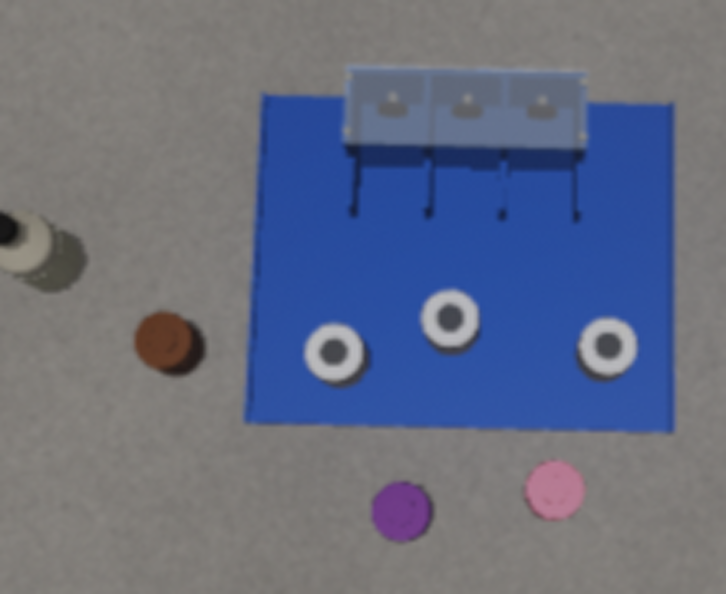

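View pics/side0c.png

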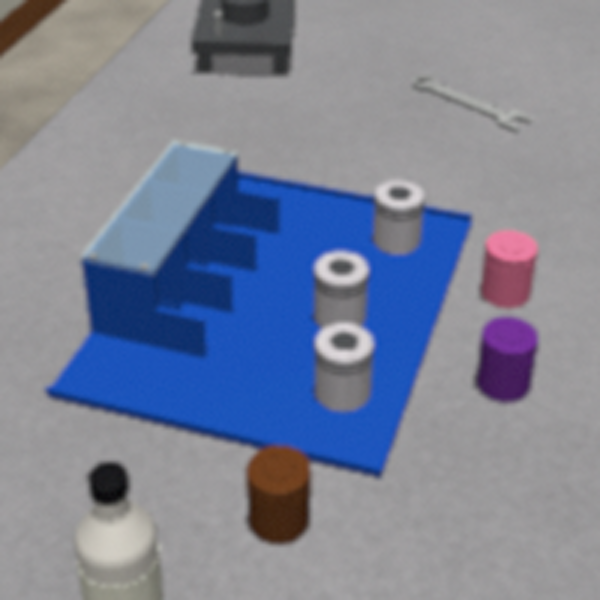

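View pics/top0.png

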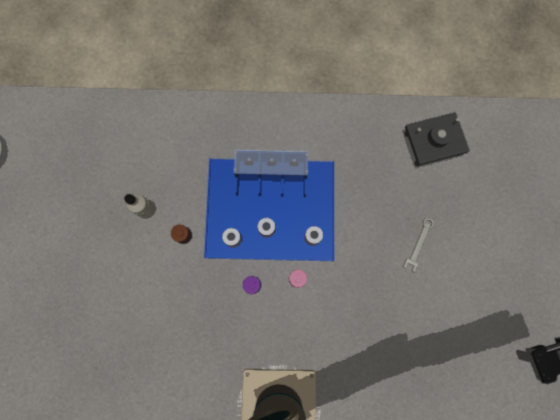

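```bash
cat > meas.py <<'E'
from h import *
from scipy.optimize import least_squares
d=cap('top');im=d['img'].astype(int)
blue=((im[:,:,2]>im[:,:,0]+60)).astype(np.uint8)
n,l,st,ce=cv2.connectedComponentsWithStats(blue);i=1+np.argmax(st[1:,4]);c=cv2.findContours((l==i).astype(np.uint8),0,1)[0]
c=max(c,key=cv2.contourArea);ap=cv2.approxPolyDP(c,6,True)[:,0]
print('poly',ap.tolist())
E
python3 - <<'E'
from meas import *
px=np.array([[263,94],[674,103],[674,431],[246,423]])/3.3+130-.5
P=[(116,190),(116,-190),(-190,-190),(-190,190)]
px2=np.array([[353,214],[428,214],[502,216],[576,217]])/3.3+130-.5
Q=[(2,102),(2,34),(2,-34),(2,-102)]
px3=np.array([[345,146],[586,148]])/3.3+130-.5
S=[(45,102+3),(45,-105)]
def T(p,x,z):
    c,s=np.cos(p[2]),np.sin(p[2]);x=np.array(x)/1000;return [p[0]+c*x[0]-s*x[1],p[1]+s*x[0]+c*x[1],z]
def f(p,per=False): 
    return np.array([proj(d,T(p,a,.010))-b for a,b in zip(P,px)]+[proj(d,T(p,a,.051))-b for a,b in zip(Q,px2)]+[proj(d,T(p,a,.096))-b for a,b in zip(S,px3)]).ravel()
r=least_squares(f,[.6,.04,0],loss='soft_l1');print(r.x);print(f(r.x).reshape(-1,2).round(1).tolist())
w=((im.min(2)>150)).astype(np.uint8);w[:, :200]=0
n,l,st,ce=cv2.connectedComponentsWithStats(w)
p=r.x;c,s=np.cos(p[2]),np.sin(p[2])
for k in range(1,n):
    if 80<st[k,4]<400 and st[k,1]<300:
        m=(l==k).astype(np.uint8);cn=max(cv2.findContours(m,0,1)[0],key=cv2.contourArea);(ux,uy),rad=cv2.minEnclosingCircle(cn)
        W=onz(d,(ux,uy),.066);e=W[:2]-p[:2];print(st[k].tolist(),round(ux,1),round(uy,1),round(rad,1),W.round(4),'crate mm',np.round([1000*(c*e[0]+s*e[1]),1000*(-s*e[0]+c*e[1])],1))
print(R.from_rotvec(manip.sense()['eef_rot']).as_matrix().round(3))
# side check
d2=cap('side')
print('side mouth',proj(d2,[p[0],p[1],.006]),[proj(d2,T(p,a,.010)).round(0).tolist() for a in P])
E
```

```text
poly [[210, 159], [204, 257], [333, 260], [333, 162], [308, 161], [303, 180], [242, 174], [238, 186], [233, 159]]
[0.600738   0.0366304  0.00231359]
[[0.4, 0.9], [-0.5, 0.7], [-0.1, 1.0], [0.4, 0.9], [-0.9, -2.0], [-0.4, -1.5], [0.4, -1.7], [1.1, -1.5], [-0.5, 0.1], [0.3, 1.0]]
[258, 218, 16, 17, 141] 266.0 226.0 8.1 [0.5023 0.0463 0.066 ] crate mm [-98.4   9.9]
[306, 227, 16, 16, 146] 313.9 234.4 8.2 [ 0.4811 -0.0905  0.066 ] crate mm [-119.9 -126.9]
[223, 229, 16, 16, 150] 230.7 236.3 8.2 [0.4705 0.1455 0.066 ] crate mm [-130.   109.2]
[[ 0.306 -0.952  0.   ]
 [-0.952 -0.306 -0.   ]
 [ 0.    -0.    -1.   ]]
side mouth [251.26263375 236.83682896] [[185.0, 270.0], [239.0, 196.0], [327.0, 212.0], [297.0, 297.0]]
```

```bash
cat > pist.py <<'E'
from h import *
d=cap('side')
for n in [(303.3,204.3),(283.7,229),(284.7,254)]: print(onz(d,n,.066).round(4))
E
python3 pist.py
```

```text
[ 0.4776 -0.0925  0.066 ]
[0.4997 0.0448 0.066 ]
[0.4675 0.1449 0.066 ]
```

>>> step_arm(
  motion="-2 -4 0 0 0 8.5 1; -2 -4 0 0 0 8.5 1; -4 -2 0 0 0 0 1; -4 -2 0 0 0 0 1; -4 -2 0 0 0 0 1",
)

```text
clock: 1.65
eef_pos: [0.3239, -0.4434, 0.2228]
eef_rot: [2.217, -2.219, 0.005]
force: [0.3, 0.2, 0.1]
grip_width: 0.0939
```

>>> step_arm(
  motion="-4.4 -1.9 0 0 0 0 1; -4.4 -1.9 0 0 0 0 1; -4.4 -1.9 0 0 0 0 1; -4.4 -1.9 0 0 0 0 1; -4.4 -1.9 1 0 0 0 1",
)

```text
clock: 2.15
eef_pos: [0.4235, -0.2164, 0.2133]
eef_rot: [2.217, -2.221, 0.016]
force: [0.9, -0.4, -0.3]
grip_width: 0.0939
```

>>> step_arm(
  motion="-4.4 -2 3 0 0 0 1; -4.4 -2 3 0 0 0 1; -4.4 -2 3 0 0 0 1; 0 0 0 0 0 0 1",
)

```text
clock: 2.55
eef_pos: [0.4809, -0.093, 0.1339]
eef_rot: [-2.229, 2.209, -0.022]
force: [-0.9, -0.5, -0.7]
grip_width: 0.0939
```

>>> step_arm(
  motion="0 0.1 4 0 0 0 1; 0 0 4 0 0 0 1; 0 0 2 0 0 0 1; 0 0 0 0 0 0 0.6; 0 0 0 0 0 0 0.3",
)

```text
clock: 3.05
eef_pos: [0.485, -0.0949, 0.033]
eef_rot: [-2.23, 2.204, -0.031]
force: [0.7, -0.3, 0.0]
grip_width: 0.0812
```

>>> step_arm(
  motion="0 0 0 0 0 0 0.3; 0 0 0 0 0 0 0.3; 0 0 0 0 0 0 0.3; 0 0 0 0 0 0 0.3",
)

```text
clock: 3.45
eef_pos: [0.4874, -0.0961, 0.0372]
eef_rot: [-2.226, 2.202, -0.04]
force: [-0.6, 1.3, -0.3]
grip_width: 0.0494
```

```bash
cat > go.py <<'E'
import sys
from h import *
# target x y z lean(deg): tool x=-y world, leaning forward by lean
def delta(x,y,z,lean=0):
    s=manip.sense();A=R.from_rotvec(s['eef_rot']);a=np.radians(lean)
    zt=np.array([np.sin(a),0,-np.cos(a)]);xt=np.array([0,-1,0.]);B=R.from_matrix(np.c_[xt,np.cross(zt,xt),zt])
    B=R.from_euler('z',.0023)*B
    t=A.inv().apply(np.array([x,y,z])-s['eef_pos'])*100;r=np.degrees((A.inv()*B).as_rotvec())
    print('cm',t.round(2),'deg',r.round(1),'pos',s['eef_pos'].round(4),'F',s['force'].round(1),'w',round(s['grip_width'],4),'t',round(s['clock'],2))
if __name__=='__main__': delta(*map(float,sys.argv[1:]))
E
python3 go.py .481 -.095 .033
```

```text
cm [-0.12  0.65  0.4 ] deg [-1.4 -0.6  0.5] pos [ 0.4874 -0.0961  0.0372] F [-0.6  1.3 -0.3] w 0.0494 t 3.45
```

>>> step_arm(
  motion="0 0 0 0 0 0 0.7; 0 0.4 0.2 -0.7 0 0 0.7; 0 0.4 0.2 -0.7 0 0 0.7; 0 0.1 0 0 0 0 0.3; 0 0.1 0 0 0 0 0.3",
)

```text
clock: 3.95
eef_pos: [0.4773, -0.0966, 0.0335]
eef_rot: [2.228, -2.204, 0.013]
force: [0.1, -0.8, 0.7]
grip_width: 0.0534
```

>>> step_arm(
  motion="0 0.05 0 0 0 0 0.3; 0 0.05 0 0 0 0 0.3; 0 0 0 0 0 0 0.3",
)

```text
clock: 4.25
eef_pos: [0.4768, -0.0965, 0.0335]
eef_rot: [2.228, -2.204, 0.014]
force: [0.1, -0.3, 0.7]
grip_width: 0.0502
```

```bash
python3 go.py .586 -.0317 .033; python3 - <<'E'
from h import *
d=cap('side','s1.png');a=d['img'][140:340,170:370,::-1];cv2.imwrite('pics/s1c.png',cv2.resize(a,None,fx=3,fy=3,interpolation=cv2.INTER_CUBIC))
E
```

```text
cm [ -6.36 -10.99  -0.  ] deg [-0.1 -0.7  0.5] pos [ 0.4768 -0.0965  0.0335] F [ 0.1 -0.3  0.7] w 0.0502 t 4.25
```

View pics/s1c.png

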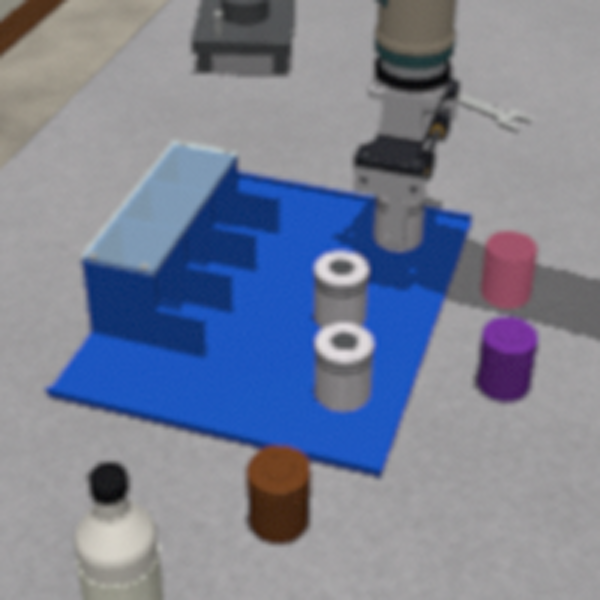

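>>> step_arm(
  motion="-0.8 -1.2 0 0 -0.1 0.1 0.3; -1.5 -2.5 0 0 -0.2 0.1 0.3; -1.5 -2.5 0 0 -0.2 0.1 0.3; -1.5 -2.5 0 0 -0.2 0.1 0.3; -0.9 -1.5 0 0 0 0 0.3",
)

```text
clock: 4.8
eef_pos: [0.5629, -0.0441, 0.0341]
eef_rot: [2.189, -2.215, -0.027]
force: [-5.1, -2.7, 8.5]
grip_width: 0.0497
```

```bash
python3 go.py .584 -.0317 .033
```

```text
cm [-1.26 -2.1   0.03] deg [ 1.8 -0.4 -0.8] pos [ 0.5629 -0.0441  0.0341] F [-5.1 -2.7  8.5] w 0.0497 t 4.8
```

>>> step_arm(
  motion="-0.5 -0.8 -0.05 0.5 0 -0.3 0.3; -0.5 -0.8 -0.05 0.5 0 -0.3 0.3; -0.3 -0.6 0 0.5 0 0 0.3; 0 0 0 0 0 0 0.3",
)

```text
clock: 5.2
eef_pos: [0.5866, -0.0287, 0.0335]
eef_rot: [2.217, -2.214, 0.002]
force: [1.3, 0.1, -0.4]
grip_width: 0.05
```

```bash
python3 go.py .584 -.0317 .033
```

```text
cm [0.3  0.26 0.05] deg [ 0.3 -0.4 -0. ] pos [ 0.5866 -0.0287  0.0335] F [ 1.3  0.1 -0.4] w 0.05 t 5.2
```

>>> step_arm(
  motion="0.3 0.1 0 0 0 0 0.3; 0 0 0 0 0 0 0.8; 0 0 0 0 0 0 0.8; 0 0 0 0 0 0 0.8; 0 1.5 0 0 0 0 0.8",
)

```text
clock: 5.7
eef_pos: [0.5712, -0.0336, 0.0341]
eef_rot: [2.216, -2.217, 0.005]
force: [-1.0, 0.1, 1.1]
grip_width: 0.0743
```

>>> step_arm(
  motion="0 2.5 0 0 0 0 0.8; 0 2.5 0 0 0 0 0.6; 0 0 -0.2 8.5 0 0 0.21; 0 0 -0.2 8.5 0 0 0.21; 0 0 -0.2 8.5 0 0 0.21",
)

```text
clock: 6.2
eef_pos: [0.5216, -0.0106, 0.04]
eef_rot: [-2.146, 2.127, -0.047]
force: [0.6, 1.1, -0.5]
grip_width: 0.0467
```

```bash
python3 go.py .525 -.0314 .038 35
```

```text
cm [ 2.09 -0.31  0.11] deg [28.9  3.6 -0.7] pos [ 0.5216 -0.0106  0.04  ] F [ 0.6  1.1 -0.5] w 0.0467 t 6.2
```

```bash
python3 -c "
from h import *
s=manip.sense();print(s['q'].round(3),s['dq'].round(2))"
```

```text
[-0.124  0.729  0.201  2.118 -0.797  0.28  -0.776] [-0.14 -0.16  0.24  0.32 -2.18 -0.33  2.18]
```

```bash
cat > fk.py <<'E'
from h import *
import itertools
S0=(np.array([1.19418792,0.62839335,0.03851422,1.51745843,-0.02699454,0.99631908,-0.02001169]),np.array([.19879576,-.61882768,.22426426]),np.array([-2.53841870,1.85086546,5.6e-5]))
def fr(q,sg,off):
    ax='zyzyzyz';Rs=[];A=R.identity()
    for a,v,s in zip(ax,q,sg): A=A*R.from_euler(a,s*v);Rs.append(A)
    return Rs
E
python3 - <<'E'
from fk import *
s=manip.sense();S1=(s['q'],s['eef_pos'],s['eef_rot'])
res=[]
for sg in itertools.product([1,-1],repeat=7):
    E=[]
    for q,p,r in (S0,S1):
        A=fr(q,sg,0)[-1];E.append(A.inv()*R.from_rotvec(r))
    a=(E[0].inv()*E[1]).magnitude()
    res.append((a,sg,E[0].as_rotvec().round(2).tolist()))
res.sort(key=lambda t:t[0])
for t in res[:6]:print(t)
sg=res[0][1]
M=[];b=[]
for q,p,r in (S0,S1):
    Rs=fr(q,sg,0)
    for k in range(3):
        M.append([ (k==2), Rs[1].apply([0,0,1])[k],Rs[3].apply([0,0,1])[k],Rs[6].apply([0,0,1])[k], Rs[2].apply([1,0,0])[k]-0,Rs[3].apply([1,0,0])[k]]);b.append(p[k])
for n in (4,6):
    x,rs,rk,_=np.linalg.lstsq(np.array(M,float)[:,:n],b,rcond=None);print(n,x,np.array(M,float)[:,:n]@x-b,rk)
E
```

```text
(7.059289401176889e-08, (-1, 1, -1, 1, -1, 1, -1), [-0.0, 0.0, 3.14])
(0.2478653594438625, (-1, -1, -1, -1, -1, -1, -1), [0.0, 0.0, 3.14])
(0.37060670373896754, (-1, 1, 1, 1, -1, 1, -1), [0.0, 0.07, -3.08])
(0.4505113143994085, (1, -1, -1, -1, 1, -1, 1), [0.04, 0.02, -0.68])
(0.4748098289121234, (-1, -1, 1, -1, -1, -1, -1), [-0.0, -0.07, -3.08])
(0.5694346298430419, (1, 1, -1, 1, 1, 1, 1), [-0.04, -0.02, -0.68])
4 [-0.10430137  0.62203651  0.34704678 -0.01117099] [ 0.0303026   0.00325939 -0.00278508 -0.00876303  0.01446696  0.00278508] 4
6 [ 3.72098106 -0.39036771  0.56642581  2.50059855  0.54212719  0.06440962] [-1.11022302e-15  3.33066907e-16  4.99600361e-16 -3.33066907e-16
 -3.98986399e-17  3.33066907e-16] 6
```

```bash
python3 - <<'E'
from fk import *
s=manip.sense();S1=(s['q'],s['eef_pos'],s['eef_rot'])
sg=(-1,1,-1,1,-1,1,-1)
M=[];b=[]
for q,p,r in (S0,S1):
    Rs=fr(q,sg,0);X=[1,0,0];Z=[0,0,1]
    M.append(np.c_[Z,Rs[1].apply(Z),Rs[2].apply(X),Rs[3].apply(X),Rs[3].apply(Z),Rs[5].apply(X),Rs[6].apply(Z)]);b.append(p)
M=np.vstack(M);b=np.hstack(b)
for g in ([.267,.293,.0525,-.0775,.3425,.076,.27],[.267,.293,.0525,-.0525,.3425,.076,.27],[.333,.316,.0825,-.0825,.384,.088,.21],[.34,.4,0,0,.4,0,.25],[.36,.42,0,0,.4,0,.25]):
    dx=np.linalg.lstsq(M,b-M@g,rcond=None)[0];print((g+dx).round(4),(b-M@g).round(3))
    m=M[:,[6]];f=b-M[:,:6]@np.array(g)[:6];x,rs,_,_=np.linalg.lstsq(m,f,rcond=None);print('   d3',x,rs)
E
```

```text
[ 1.1939 -0.4896  1.2514 -0.0747  0.206   0.2889 -0.2109] [ 0.037 -0.179  0.142  0.138 -0.055  0.16 ]
   d3 [0.12531492] [0.05936892]
[ 1.1945 -0.4896  1.2512 -0.0746  0.2061  0.2888 -0.2102] [ 0.042 -0.192  0.163  0.162 -0.055  0.167]
   d3 [0.11241406] [0.07260246]
[ 1.1931 -0.4897  1.2516 -0.0747  0.2059  0.289  -0.2117] [ 0.016 -0.12   0.034  0.098 -0.053  0.075]
   d3 [0.15975424] [0.02856867]
[ 1.2343 -0.488   1.2401 -0.0724  0.2118  0.2843 -0.1675] [ 0.003 -0.083  0.028  0.112 -0.005  0.028]
   d3 [0.2279664] [0.01998527]
[ 1.2434 -0.4877  1.2375 -0.0719  0.2131  0.2832 -0.1577] [-0.001 -0.072 -0.008  0.099 -0.007 -0.007]
   d3 [0.26262805] [0.01473486]
```

```bash
python3 go.py .52 -.0314 .037 0
```

```text
cm [2.09 0.2  0.15] deg [-6.1  3.6  0.4] pos [ 0.5216 -0.0106  0.04  ] F [ 0.6  1.1 -0.5] w 0.0467 t 6.2
```

>>> step_arm(
  motion="0.8 0.1 0 -3 2 0.2 0.21; 0.8 0.1 0.1 -3 1.6 0.2 0.21; 0.5 0 0 0 0 0 0.21; 0 0 0 0 0 0 0.21; 0 0 0 0 0 0 0.21",
)

```text
clock: 6.7
eef_pos: [0.5178, -0.0324, 0.0393]
eef_rot: [-2.218, 2.223, -0.001]
force: [-0.5, -0.4, -0.3]
grip_width: 0.0198
```

```bash
python3 go.py .55 -.0314 .034 0; python3 -c "
from h import *
s=manip.sense();print(s['q'].round(3),s['dq'].round(2))"
```

```text
cm [-0.1  -3.21  0.53] deg [-0.1  0.1 -0.3] pos [ 0.5178 -0.0324  0.0393] F [-0.5 -0.4 -0.3] w 0.0198 t 6.7
[-0.256  0.781  0.409  2.032 -0.68   0.463 -0.904] [ 0.02 -0.01 -0.01  0.01 -0.   -0.01  0.01]
```

>>> step_arm(
  motion="-0.1 -1.5 0.2 0 0 0 0.21; 0 -1.5 0.2 2 0 0 0.21; 0 -1 0 2 0 0 0.21; 0 -1 0 2 0 0 0.21; 0 -1 0 2 0 0 0.21",
)

```text
clock: 7.2
eef_pos: [0.5755, -0.0317, 0.037]
eef_rot: [-2.137, 2.151, -0.147]
force: [-0.6, 0.7, -1.0]
grip_width: 0.0201
```

```bash
python3 go.py .60 -.0314 .036 15; python3 -c "
from h import *
s=manip.sense();print(s['q'].round(3),s['dq'].round(2))"
```

```text
cm [-0.04 -2.41  0.45] deg [ 6.8  0.3 -0.5] pos [ 0.5755 -0.0317  0.037 ] F [-0.6  0.7 -1. ] w 0.0201 t 7.2
[-0.183  0.777  0.298  2.012 -0.768  0.313 -0.832] [ 0.24 -0.07 -0.36  0.08 -0.25 -0.48  0.26]
```

>>> step_arm(
  motion="0 -1.2 0.1 0 0 0 0.21; 0 -1.2 0 0 0 0 0.21; 0 -1 0 1 0 0 0.21; 0 -1 0 1 0 0 0.21",
)

```text
clock: 7.6
eef_pos: [0.6166, -0.0327, 0.042]
eef_rot: [-2.113, 2.136, -0.175]
force: [-0.6, -0.8, -0.4]
grip_width: 0.0197
```

```bash
python3 go.py .63 -.0314 .036 20; python3 -c "
from h import *
s=manip.sense();print(s['q'].round(3),s['dq'].round(2))
d=cap('side','s2.png');a=d['img'][140:340,170:370,::-1];cv2.imwrite('pics/s2c.png',cv2.resize(a,None,fx=3,fy=3,interpolation=cv2.INTER_CUBIC))"
```

```text
cm [-0.13 -1.21  0.83] deg [ 9.9  0.5 -0.9] pos [ 0.6166 -0.0327  0.042 ] F [-0.6 -0.8 -0.4] w 0.0197 t 7.6
[-0.19   0.798  0.321  1.93  -0.764  0.352 -0.853] [ 0.06  0.01 -0.08 -0.12 -0.07 -0.11  0.04]
```

View pics/s2c.png

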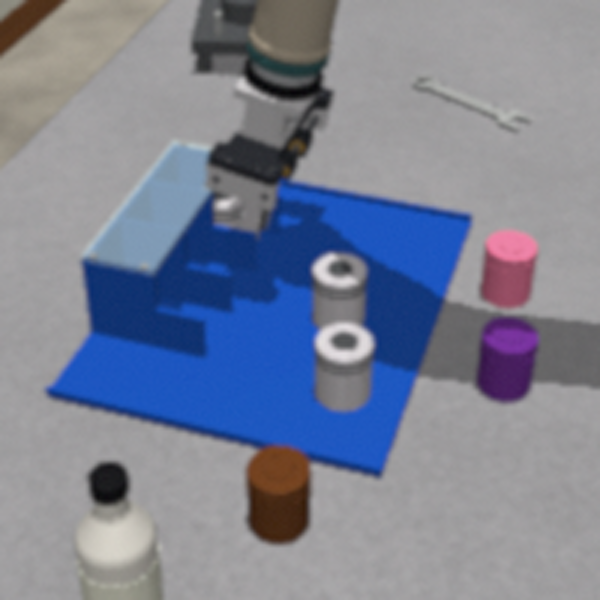

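>>> step_arm(
  motion="-0.1 -0.4 0.4 2.5 0 0 0.21; 0 -0.4 0.3 2.5 0 0 0.21; 0 -0.4 0.1 2 0 0 0.21; 0 -0.3 0.1 2 0 0 0.21",
)

```text
clock: 8.05
eef_pos: [0.6421, -0.0321, 0.0483]
eef_rot: [-2.054, 2.064, -0.288]
force: [-4.2, 1.2, -3.8]
grip_width: 0.0199
```

```bash
python3 go.py .643 -.0314 .036 18; python3 -c "
from h import *
s=manip.sense();print(s['q'].round(3),s['dq'].round(2))"
```

```text
cm [-0.05  0.26  1.2 ] deg [ 1.3  0.7 -0.5] pos [ 0.6421 -0.0321  0.0483] F [-4.2  1.2 -3.8] w 0.0199 t 8.05
[-0.161  0.785  0.275  1.97  -1.098  0.234 -0.512] [ 0.02 -0.06 -0.01 -0.1  -0.02  0.01 -0.01]
```

>>> step_arm(
  motion="0 -0.3 0.2 -0.5 0 0 0.21; 0 -0.2 0.2 0 0 0 0.21",
)

```text
clock: 8.25
eef_pos: [0.6463, -0.0317, 0.0457]
eef_rot: [-2.056, 2.073, -0.274]
force: [-7.6, -2.1, 2.3]
grip_width: 0.0199
```

```bash
python3 go.py .643 -.0314 .036 18; python3 -c "
from h import *
s=manip.sense();print(s['q'].round(3),s['dq'].round(2))"
```

```text
cm [-0.02  0.58  0.84] deg [ 1.9  0.8 -0.7] pos [ 0.6463 -0.0317  0.0457] F [-7.6 -2.1  2.3] w 0.0199 t 8.25
[-0.183  0.8    0.312  1.949 -1.08   0.271 -0.543] [ 0.    0.04  0.02 -0.03 -0.    0.03 -0.02]
```

>>> step_arm(
  motion="0 -0.3 0.1 -0.3 0 0 0.21; 0 -0.2 0.1 0 0 0 0.21",
)

```text
clock: 8.45
eef_pos: [0.647, -0.0318, 0.0444]
eef_rot: [-2.057, 2.083, -0.259]
force: [-9.5, -1.1, 7.7]
grip_width: 0.0196
```

>>> step_arm(
  motion="0 -0.3 0.1 0 0 0 0.21",
)

```text
clock: 8.55
eef_pos: [0.6473, -0.0318, 0.0439]
eef_rot: [-2.057, 2.086, -0.253]
force: [-14.4, -0.2, 10.2]
grip_width: 0.0199
```

>>> step_arm(
  motion="0 -0.3 0.1 0 0 0 0.21",
)

```text
clock: 8.65
eef_pos: [0.6473, -0.0317, 0.0435]
eef_rot: [-2.057, 2.089, -0.247]
force: [-12.6, 0.4, 9.7]
grip_width: 0.0197
```

>>> step_arm(
  motion="0 -0.6 0 0 0 0 0.21",
)

```text
clock: 8.75
eef_pos: [0.6477, -0.0316, 0.0437]
eef_rot: [-2.059, 2.094, -0.235]
force: [-18.5, -0.9, 5.8]
grip_width: 0.0197
```

>>> step_arm(
  motion="0 -0.8 0 0 0 0 0.21",
)

```text
clock: 8.85
eef_pos: [0.648, -0.0316, 0.0437]
eef_rot: [-2.062, 2.102, -0.219]
force: [-22.5, -1.3, 11.8]
grip_width: 0.0196
```

```bash
python3 go.py .643 -.0314 .036 14; python3 -c "
from h import *
for c in ('top',):
  d=cap(c,'t3.png');a=d['img'][140:220,220:340,::-1];cv2.imwrite('pics/t3c.png',cv2.resize(a,None,fx=5,fy=5,interpolation=cv2.INTER_CUBIC))"
```

```text
cm [0.01 0.67 0.63] deg [ 0.3  1.5 -1.4] pos [ 0.648  -0.0316  0.0437] F [-22.5  -1.3  11.8] w 0.0196 t 8.85
```

View pics/t3c.png

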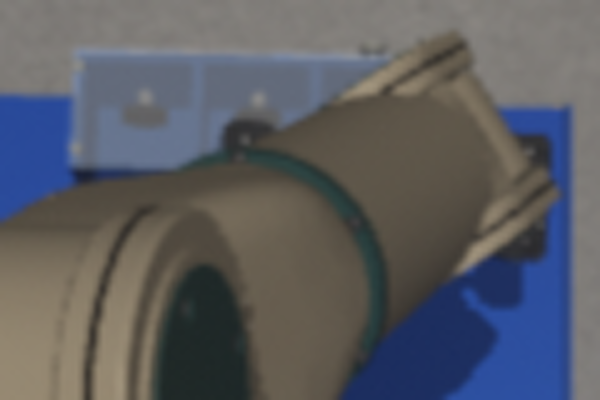

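>>> step_arm(
  motion="0 1 0 0 0 0 0.21; 0 2.5 -0.5 -3 0 0 0.21; 0 3 -1 -4 0 0 0.21; 0 3 -3 -4 0 0 0.5; 0 2 -4 -2 0 0 1",
)

```text
clock: 9.4
eef_pos: [0.5259, -0.0322, 0.11]
eef_rot: [-2.175, 2.229, 0.025]
force: [0.7, 0.2, -0.2]
grip_width: 0.0326
```

```bash
python3 go.py .499 .0455 .13 0; python3 -c "
from h import *
for c in ('top',):
  d=cap(c,'t4.png');a=d['img'][145:195,225:320,::-1];cv2.imwrite('pics/t4c.png',cv2.resize(a,None,fx=8,fy=8,interpolation=cv2.INTER_CUBIC))"
```

```text
cm [-7.76  2.86 -1.78] deg [-0.4  1.8 -1.5] pos [ 0.5259 -0.0322  0.11  ] F [ 0.7  0.2 -0.2] w 0.0326 t 9.4
```

View pics/t4c.png

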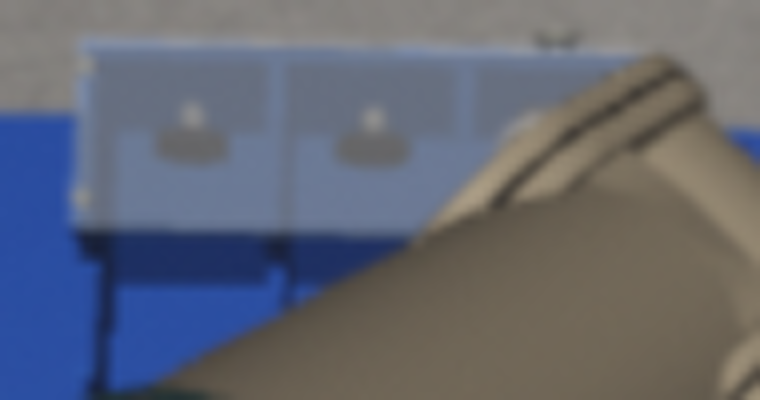

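>>> step_arm(
  motion="-2.5 1 -1.5 0 0.6 -0.5 1; -2.5 1 0 0 0.6 -0.5 1; -2.4 0.6 0 0 0.6 -0.5 1; 0 0 0 0 0 0 1",
)

```text
clock: 9.85
eef_pos: [0.511, 0.0417, 0.1374]
eef_rot: [-2.197, 2.21, -0.041]
force: [-0.1, -0.1, 0.5]
grip_width: 0.0687
```

```bash
python3 go.py .499 .0455 .034 0; python3 - <<'E'
from h import *
d=cap('side')
for r in manip.regions_of('side','piston0'): print('reg',round(r['conf'],2),np.round(r['rect'],0),[ (onz(d,(r['rect'][0]+r['rect'][2]/2,r['rect'][1]+9),.066)).round(3)])
E
```

```text
cm [-0.38  1.57 10.29] deg [-2.1 -0.1 -0.5] pos [0.511  0.0417 0.1374] F [-0.1 -0.1  0.5] w 0.0687 t 9.85
reg 0.9 [273. 247.  21.  29.] [array([0.47 , 0.154, 0.066])]
reg 0.83 [246. 290.  29.  34.] [array([0.476, 0.307, 0.066])]
reg 0.75 [274. 224.  18.  26.] [array([0.498, 0.061, 0.066])]
reg 0.61 [328. 215.  21.  25.] [array([ 0.359, -0.027,  0.066])]
reg 0.58 [332. 247.  19.  26.] [array([0.327, 0.107, 0.066])]
```

>>> step_arm(
  motion="-0.2 0.6 2 -1 0 -0.3 1; -0.1 0.5 3.5 -1 0 -0.2 1; 0 0.2 3 0 0 0 1; 0 0.2 1.4 0 0 0 1; 0 0 0 0 0 0 1",
)

```text
clock: 10.45
eef_pos: [0.5064, 0.0322, 0.0371]
eef_rot: [-2.202, 2.232, -0.026]
force: [-0.4, 0.4, 1.1]
grip_width: 0.094
```

```bash
python3 go.py .499 .0455 .034 0
```

```text
cm [-1.32  0.76  0.29] deg [-0.9 -0.4 -0.9] pos [0.5064 0.0322 0.0371] F [-0.4  0.4  1.1] w 0.094 t 10.45
```

>>> step_arm(
  motion="-0.7 0.4 0.1 -0.5 0 -0.4 1; -0.7 0.4 0.1 -0.3 0 -0.4 1; 0 0 0.1 0 0 0 0.7; 0 0 0 0 0 0 0.5; 0 0 0 0 0 0 0.3",
)

```text
clock: 10.95
eef_pos: [0.5016, 0.0452, 0.0365]
eef_rot: [2.219, -2.223, 0.018]
force: [0.6, -0.4, -0.2]
grip_width: 0.0731
```

```bash
python3 go.py .499 .0455 .034 0
```

```text
cm [-0.03  0.26  0.24] deg [-0.4 -0.5 -0.2] pos [0.5016 0.0452 0.0365] F [ 0.6 -0.4 -0.2] w 0.0731 t 10.95
```

>>> step_arm(
  motion="0 0.2 0.2 -0.3 0 0 0.3; 0 0.1 0.1 0 0 0 0.3; 0 0 0 0 0 0 0.3; 0 0 0 0 0 0 0.3",
)

```text
clock: 11.35
eef_pos: [0.4989, 0.0465, 0.0339]
eef_rot: [2.219, -2.221, 0.011]
force: [0.4, -0.7, 1.0]
grip_width: 0.0496
```

>>> step_arm(
  motion="0.1 -1 -0.05 0 0 0 0.3; 0.2 -2 -0.05 0 0 0 0.3; 0.2 -2 -0.05 0 0 0 0.3; 0.2 -2 -0.05 0 0 0 0.3",
)

```text
clock: 11.75
eef_pos: [0.5656, 0.0386, 0.0345]
eef_rot: [2.213, -2.217, 0.0]
force: [0.3, -0.0, -3.6]
grip_width: 0.0497
```

```bash
python3 go.py .584 .0368 .034 0
```

```text
cm [ 0.18 -1.84  0.03] deg [ 0.4 -0.4 -0.2] pos [0.5656 0.0386 0.0345] F [ 0.3 -0.  -3.6] w 0.0497 t 11.75
```

>>> step_arm(
  motion="0.1 -1 0 0.2 0 0 0.3; 0.1 -0.5 0 0 0 0 0.3; 0 0 0 0 0 0 0.3; 0 0 0 0 0 0 0.75; 0 0 0 0 0 0 0.75",
)

```text
clock: 12.25
eef_pos: [0.5809, 0.0354, 0.0342]
eef_rot: [2.213, -2.217, 0.002]
force: [0.0, 0.4, -0.1]
grip_width: 0.0623
```

>>> step_arm(
  motion="0 0 0 0 0 0 0.75; 0 1.5 0 0 0 0 0.75; 0 2.5 0 0 0 0 0.75; 0 2.5 0 0 0 0 0.6; 0 0 0 0 0 0 0.21",
)

```text
clock: 12.75
eef_pos: [0.5137, 0.035, 0.0346]
eef_rot: [2.213, -2.217, 0.005]
force: [0.7, 0.3, 0.8]
grip_width: 0.0582
```

```bash
python3 go.py .52 .0368 .034 0; python3 - <<'E'
from h import *
print(manip.sense()['q'].round(2))
d=cap('side','s5.png');a=d['img'][160:300,170:330,::-1];cv2.imwrite('pics/s5c.png',cv2.resize(a,None,fx=4,fy=4,interpolation=cv2.INTER_CUBIC))
E
```

```text
cm [-0.19 -0.63  0.05] deg [ 0.3 -0.5 -0.2] pos [0.5137 0.035  0.0346] F [0.7 0.3 0.8] w 0.0582 t 12.75
[-0.48  0.83  0.56  2.04 -0.86  0.53 -0.87]
```

View pics/s5c.png

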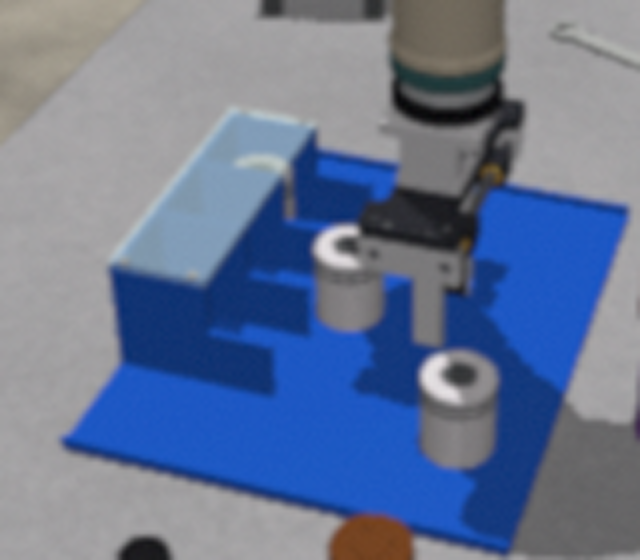

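>>> step_arm(
  motion="-0.1 0 0 0 0 0 0.21; 0 0 0 0 0 0 0.21; 0 0 0 0 0 0 0.21; -0.1 -1.5 0.1 1 0 0 0.21; 0 -1.5 0.1 1 0 0 0.21",
)

```text
clock: 13.3
eef_pos: [0.552, 0.037, 0.0334]
eef_rot: [-2.206, 2.207, -0.056]
force: [0.3, 0.6, 0.6]
grip_width: 0.0198
```

>>> step_arm(
  motion="0 -1.2 0.2 1 0 0 0.21; 0 -1.2 0.2 1 0 0 0.21; 0 -1.2 0.2 1 0 0 0.21; 0 -1.2 0.2 1 0 0 0.21; 0 -1.2 0.2 1 0 0 0.21",
)

```text
clock: 13.8
eef_pos: [0.6158, 0.037, 0.0266]
eef_rot: [-2.159, 2.158, -0.15]
force: [-3.9, 0.0, 2.8]
grip_width: 0.0196
```

```bash
python3 go.py .62 .0368 .036 14; python3 - <<'E'
from h import *
print(manip.sense()['q'].round(2))
d=manip.capture('side')
for X in (.6797,.6747,.6697):
    a=np.linspace(0,2*np.pi,8,endpoint=False)
    print(X,[((proj(d,[X+.025*np.cos(t),-.0314+.025*np.sin(t),.066])-[170,160])*4).round(0).astype(int).tolist() for t in a])
E
```

```text
cm [ 0.03 -0.54 -0.88] deg [ 6.6 -0.5 -0. ] pos [0.6158 0.037  0.0266] F [-3.9  0.   2.8] w 0.0196 t 13.8
[-0.44  0.88  0.52  1.89 -0.92  0.48 -0.85]
0.6797 [[227, 167], [227, 181], [245, 190], [270, 189], [288, 178], [287, 165], [270, 156], [245, 156]]
0.6747 [[233, 168], [233, 182], [251, 191], [276, 190], [294, 180], [293, 166], [276, 157], [251, 158]]
0.6697 [[239, 169], [239, 183], [257, 193], [283, 192], [300, 181], [299, 167], [282, 158], [257, 159]]
```

>>> step_arm(
  motion="0 -0.4 -0.4 2 0 0 0.21; 0 -0.5 -0.3 2 0 0 0.21; 0 -0.5 -0.1 2 0 0 0.21; 0 -0.4 0 1 0 0 0.21",
)

```text
clock: 14.25
eef_pos: [0.6366, 0.0369, 0.0369]
eef_rot: [-2.089, 2.085, -0.287]
force: [-4.3, -0.3, -2.4]
grip_width: 0.0196
```

```bash
python3 go.py .643 .0368 .036 16; python3 - <<'E'
from h import *
print(manip.sense()['q'].round(2))
E
```

```text
cm [ 0.01 -0.59  0.25] deg [ 1.1 -0.7  0.1] pos [0.6366 0.0369 0.0369] F [-4.3 -0.3 -2.4] w 0.0196 t 14.25
[-0.36  0.82  0.37  1.96 -1.04  0.26 -0.71]
```

>>> step_arm(
  motion="0 -0.4 0.1 0.3 0 0 0.21; 0 -0.4 0.1 0.3 0 0 0.21",
)

```text
clock: 14.45
eef_pos: [0.641, 0.037, 0.0358]
eef_rot: [-2.085, 2.083, -0.288]
force: [-9.7, -0.3, 7.0]
grip_width: 0.02
```

>>> step_arm(
  motion="0 -0.3 0.1 0.3 0 0 0.21; 0 -0.3 0.1 0.3 0 0 0.21",
)

```text
clock: 14.65
eef_pos: [0.6434, 0.037, 0.0346]
eef_rot: [-2.081, 2.081, -0.29]
force: [-9.2, 0.2, 7.1]
grip_width: 0.0197
```

>>> step_arm(
  motion="0 -0.3 0.1 0.3 0 0 0.21; 0 -0.3 0.1 0.3 0 0 0.21",
)

```text
clock: 14.85
eef_pos: [0.6456, 0.0369, 0.0334]
eef_rot: [-2.077, 2.079, -0.291]
force: [-10.1, 0.2, 7.2]
grip_width: 0.0197
```

```bash
python3 go.py .648 .0368 .036 16; python3 - <<'E'
from h import *
print(manip.sense()['q'].round(2))
E
```

```text
cm [ 0.01 -0.3  -0.18] deg [ 0.4 -0.4 -0.1] pos [0.6456 0.0369 0.0334] F [-10.1   0.2   7.2] w 0.0197 t 14.85
[-0.35  0.83  0.35  1.95 -1.07  0.25 -0.68]
```

>>> step_arm(
  motion="0 -0.3 0 0.3 0 0 0.21; 0 -0.3 0 0.3 0 0 0.21",
)

```text
clock: 15.05
eef_pos: [0.647, 0.0369, 0.0334]
eef_rot: [-2.074, 2.077, -0.292]
force: [-10.3, -1.6, 5.7]
grip_width: 0.0196
```

>>> step_arm(
  motion="0 -0.3 0 0.3 0 0 0.21; 0 -0.3 0 0.3 0 0 0.21",
)

```text
clock: 15.25
eef_pos: [0.647, 0.0369, 0.0333]
eef_rot: [-2.073, 2.076, -0.291]
force: [-11.5, -0.8, 7.1]
grip_width: 0.0197
```

>>> step_arm(
  motion="0 -0.3 0 0.3 0 0 0.21; 0 -0.3 0 0.3 0 0 0.21",
)

```text
clock: 15.45
eef_pos: [0.647, 0.0368, 0.0333]
eef_rot: [-2.071, 2.076, -0.289]
force: [-10.4, -1.0, 6.1]
grip_width: 0.02
```

>>> step_arm(
  motion="0 -0.6 0 0.3 0 0 0.21; 0 -0.6 0 0.3 0 0 0.21",
)

```text
clock: 15.65
eef_pos: [0.6474, 0.0368, 0.0333]
eef_rot: [-2.073, 2.079, -0.277]
force: [-17.7, 0.2, 11.6]
grip_width: 0.0199
```

>>> step_arm(
  motion="0 -0.9 0 0.3 0 0 0.21; 0 -0.9 0 0.3 0 0 0.21",
)

```text
clock: 15.85
eef_pos: [0.6479, 0.0367, 0.0333]
eef_rot: [-2.08, 2.088, -0.251]
force: [-23.9, -1.0, 16.4]
grip_width: 0.02
```

```bash
python3 go.py .648 .0368 .036 16; python3 - <<'E'
from h import *
d=cap('side','s6.png')
for y in (-.0314,.0366):
  for X in (.6797,.6747):
    a=np.linspace(0,2*np.pi,8,endpoint=False)
    print(X,[((proj(d,[X+.025*np.cos(t),y+.025*np.sin(t),.066])-[180,175])*7).round(0).astype(int).tolist() for t in a])
E
```

```text
cm [-0.01 -0.08 -0.26] deg [ 1.7  0.5 -0.4] pos [0.6479 0.0367 0.0333] F [-23.9  -1.   16.4] w 0.02 t 15.85
0.6797 [[327, 187], [327, 211], [358, 228], [403, 226], [434, 207], [433, 183], [402, 167], [358, 169]]
0.6747 [[338, 189], [337, 213], [369, 230], [414, 228], [444, 209], [443, 185], [412, 169], [369, 171]]
0.6797 [[263, 272], [261, 299], [294, 317], [341, 315], [374, 294], [374, 268], [342, 251], [296, 252]]
0.6747 [[274, 274], [273, 301], [305, 319], [352, 317], [385, 297], [385, 270], [352, 253], [307, 255]]
```

>>> step_arm(
  motion="0 1 0 0 0 0 0.21; 0 2.5 -0.5 -3 0 0 0.21; 0 3 -1 -4 0 0 0.21; 0 3 -3 -4 0 0 1; 0 2.5 -4 -3 0 0 1",
)

```text
clock: 16.4
eef_pos: [0.5189, 0.0344, 0.0968]
eef_rot: [-2.212, 2.228, 0.01]
force: [1.8, 1.4, 0.5]
grip_width: 0.0323
```

```bash
python3 go.py .468 .145 .13 0
```

```text
cm [-11.05   5.18  -3.24] deg [ 0.2  0.3 -0.5] pos [0.5189 0.0344 0.0968] F [1.8 1.4 0.5] w 0.0323 t 16.4
```

>>> step_arm(
  motion="-1.5 1 -3 0 0 0 1; -2.5 1.2 -0.7 0 0 0 1; -2.5 1 0 0 0 0 1; -2.5 1 0 0 0 0 1; -2 0.7 0 0 0 0 1",
)

```text
clock: 16.9
eef_pos: [0.4805, 0.1441, 0.1425]
eef_rot: [-2.193, 2.227, -0.02]
force: [-0.1, 0.3, -0.2]
grip_width: 0.0724
```

```bash
python3 go.py .468 .145 .034 0; python3 - <<'E'
from h import *
d=cap('top','t6.png');print(manip.sense()['q'].round(2))
a=d['img'][145:195,225:320,::-1];a=cv2.resize(a,None,fx=8,fy=8,interpolation=cv2.INTER_CUBIC)
cv2.imwrite('pics/t6c.png',a)
E
```

```text
cm [-0.04  1.47 10.83] deg [-1.2  0.1 -1. ] pos [0.4805 0.1441 0.1425] F [-0.1  0.3 -0.2] w 0.0724 t 16.9
[-0.86  0.66  0.78  2.04 -0.73  0.71 -1.2 ]
```

View pics/t6c.png

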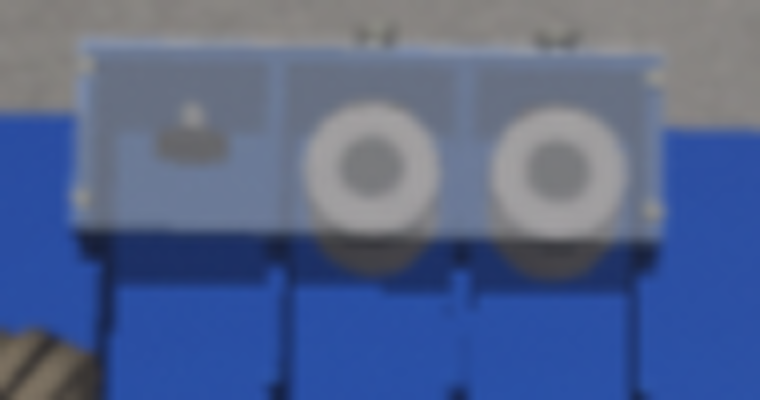

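>>> step_arm(
  motion="-0.1 0.7 2 -0.6 0 -0.5 1; -0.1 0.4 3.5 -0.5 0 -0.5 1; -0.1 0.2 3.3 0 0 0 1; -0.1 0.2 1.7 0 0 0 1; 0 0 0 0 0 0 1",
)

```text
clock: 17.45
eef_pos: [0.4747, 0.1556, 0.0356]
eef_rot: [-2.225, 2.196, -0.012]
force: [0.6, -0.4, 0.3]
grip_width: 0.0939
```

```bash
python3 go.py .468 .145 .034 0
```

```text
cm [1.05 0.69 0.14] deg [-0.9  0.3  0.6] pos [0.4747 0.1556 0.0356] F [ 0.6 -0.4  0.3] w 0.0939 t 17.45
```

>>> step_arm(
  motion="0.6 0.4 0.1 -0.5 0 0.3 1; 0.4 0.3 0.1 -0.4 0 0.2 1; 0.2 0.1 0 0 0 0 0.7; 0 0 0 0 0 0 0.5; 0 0 0 0 0 0 0.3",
)

```text
clock: 17.95
eef_pos: [0.4709, 0.1412, 0.0366]
eef_rot: [-2.217, 2.213, -0.002]
force: [0.0, -1.3, -0.2]
grip_width: 0.0732
```

```bash
python3 go.py .468 .145 .034 0
```

```text
cm [-0.38  0.29  0.26] deg [-0.4  0.3 -0. ] pos [0.4709 0.1412 0.0366] F [ 0.  -1.3 -0.2] w 0.0732 t 17.95
```

Close, then slide to (.584, .105) in front of cell2.

>>> step_arm(
  motion="-0.3 0.3 0.2 0 0 0 0.3; 0 0 0.1 0 0 0 0.3; 0 0 0 0 0 0 0.3; 0 0 0 0 0 0 0.3",
)

```text
clock: 18.35
eef_pos: [0.4682, 0.1453, 0.0341]
eef_rot: [-2.217, 2.211, -0.003]
force: [-0.9, -0.9, 1.1]
grip_width: 0.0494
```

>>> step_arm(
  motion="0.5 -1.2 -0.05 0 0 0 0.3; 0.8 -2.2 -0.05 0 0 0 0.3; 0.8 -2.2 -0.05 0 0 0 0.3; 0.8 -2.2 -0.05 0 0 0 0.3; 0.6 -1.8 -0.05 0 0 0 0.3",
)

```text
clock: 18.85
eef_pos: [0.5601, 0.1128, 0.0348]
eef_rot: [-2.228, 2.21, 0.016]
force: [-1.0, 1.8, -3.0]
grip_width: 0.0498
```

```bash
python3 go.py .582 .105 .034 0
```

```text
cm [ 0.8  -2.18  0.06] deg [0.3 0.5 0.3] pos [0.5601 0.1128 0.0348] F [-1.   1.8 -3. ] w 0.0498 t 18.85
```

>>> step_arm(
  motion="0.4 -1.1 0 0 0.3 0.3 0.3; 0.3 -0.7 0 0 0 0 0.3; 0 0 0 0 0 0 0.3; 0 0 0 0 0 0 0.3",
)

```text
clock: 19.25
eef_pos: [0.5789, 0.1051, 0.0345]
eef_rot: [2.222, -2.218, -0.015]
force: [-1.1, -0.1, 1.9]
grip_width: 0.0504
```

```bash
python3 go.py .582 .105 .034 0
```

```text
cm [ 0.01 -0.31  0.05] deg [ 0.5  0.3 -0. ] pos [0.5789 0.1051 0.0345] F [-1.1 -0.1  1.9] w 0.0504 t 19.25
```

>>> step_arm(
  motion="0 0 0 0 0 0 0.75; 0 0 0 0 0 0 0.75; 0 0 0 0 0 0 0.75; 0 1.5 0 0 0 0 0.75; 0 2.5 0 0 0 0 0.75",
)

```text
clock: 19.75
eef_pos: [0.5404, 0.1051, 0.0344]
eef_rot: [2.225, -2.217, -0.01]
force: [-0.9, -0.3, -0.5]
grip_width: 0.0704
```

>>> step_arm(
  motion="0 2.5 0 0 0 0 0.6; 0 0 0 0 0 0 0.21; 0 0 0 0 0 0 0.21; 0 0 0 0 0 0 0.21; 0 0 0 0 0 0 0.21",
)

```text
clock: 20.25
eef_pos: [0.5137, 0.1055, 0.0348]
eef_rot: [2.226, -2.216, -0.011]
force: [-1.1, -0.0, 0.5]
grip_width: 0.0339
```

```bash
python3 go.py .555 .1045 .035 2
```

```text
cm [ 0.12 -4.13 -0.05] deg [2.3 0.3 0.1] pos [0.5137 0.1055 0.0348] F [-1.1 -0.   0.5] w 0.0339 t 20.25
```

>>> step_arm(
  motion="0 0 0 0 0 0 0.21; 0.1 -0.5 0 1 0 0 0.21; 0 -1.5 0 1 0 0 0.21; 0 -1.2 0.1 1 0 0 0.21; 0 -1.2 0.1 1 0 0 0.21",
)

```text
clock: 20.75
eef_pos: [0.5617, 0.1045, 0.0337]
eef_rot: [-2.189, 2.179, -0.071]
force: [-3.6, 0.5, 1.7]
grip_width: 0.0197
```

>>> step_arm(
  motion="0 -1.2 0.1 1 0 0 0.21; 0 -1.2 0.1 1 0 0 0.21; 0 -1.2 0.1 1 0 0 0.21; 0 -1.2 0.1 1 0 0 0.21",
)

```text
clock: 21.15
eef_pos: [0.6135, 0.1047, 0.0338]
eef_rot: [-2.149, 2.14, -0.149]
force: [-0.7, 0.0, -0.5]
grip_width: 0.0198
```

```bash
python3 go.py .635 .1046 .037 14; python3 - <<'E'
from h import *
print(manip.sense()['q'].round(2))
E
```

```text
cm [ 0.02 -2.17 -0.01] deg [5.8 0.3 0.1] pos [0.6135 0.1047 0.0338] F [-0.7  0.  -0.5] w 0.0198 t 21.15
[-0.57  0.88  0.55  1.89 -0.94  0.49 -0.94]
```

>>> step_arm(
  motion="0 -0.5 -0.1 2 0 0 0.21; 0 -0.5 -0.1 2 0 0 0.21; 0 -0.4 0.1 1.5 0 0 0.21; 0 -0.4 0.1 1 0 0 0.21",
)

```text
clock: 21.55
eef_pos: [0.636, 0.1045, 0.0371]
eef_rot: [-2.082, 2.073, -0.276]
force: [-5.5, 0.2, 0.3]
grip_width: 0.02
```

```bash
python3 go.py .64 .1046 .037 15
```

```text
cm [-0.01 -0.38  0.11] deg [-0.3  0.2  0.1] pos [0.636  0.1045 0.0371] F [-5.5  0.2  0.3] w 0.02 t 21.55
```

>>> step_arm(
  motion="0 -0.4 0.1 0.2 0 0 0.21; 0 -0.4 0.1 0.2 0 0 0.21; 0 -0.3 0.1 0.3 0 0 0.21",
)

```text
clock: 21.85
eef_pos: [0.6421, 0.1047, 0.0355]
eef_rot: [-2.079, 2.072, -0.274]
force: [-8.0, -0.5, 7.6]
grip_width: 0.0197
```

>>> step_arm(
  motion="0 -0.3 0.1 0.3 0 0 0.21; 0 -0.3 0 0.3 0 0 0.21; 0 -0.3 0 0.3 0 0 0.21",
)

```text
clock: 22.15
eef_pos: [0.6461, 0.1047, 0.0351]
eef_rot: [-2.074, 2.068, -0.277]
force: [-3.6, 0.2, -0.2]
grip_width: 0.0197
```

>>> step_arm(
  motion="0 -0.3 0 0.3 0 0 0.21; 0 -0.3 0 0.3 0 0 0.21; 0 -0.3 0 0.3 0 0 0.21",
)

```text
clock: 22.45
eef_pos: [0.6471, 0.1046, 0.0347]
eef_rot: [-2.072, 2.066, -0.276]
force: [-11.9, -1.1, 9.3]
grip_width: 0.0197
```

>>> step_arm(
  motion="0 -0.4 0 0.3 0 0 0.21; 0 -0.6 0 0.3 0 0 0.21",
)

```text
clock: 22.65
eef_pos: [0.6475, 0.1046, 0.0348]
eef_rot: [-2.074, 2.067, -0.266]
force: [-20.1, -1.2, 12.3]
grip_width: 0.0198
```

>>> step_arm(
  motion="0 -0.9 0 0.3 0 0 0.21; 0 -0.9 0 0.3 0 0 0.21",
)

```text
clock: 22.85
eef_pos: [0.648, 0.1045, 0.0348]
eef_rot: [-2.083, 2.075, -0.24]
force: [-24.3, -2.4, 18.3]
grip_width: 0.0197
```

>>> step_arm(
  motion="0 1 0 0 0 0 0.21; 0 2.5 -0.5 -3 0 0 0.21; 0 3 -1 -4 0 0 0.21; 0 3 -3 -4 0 0 0.21; 0 2.5 -4 -3 0 0 0.21",
)

```text
clock: 23.35
eef_pos: [0.5212, 0.1001, 0.0989]
eef_rot: [-2.215, 2.211, 0.015]
force: [1.4, 0.8, 0.7]
grip_width: 0.0193
```

>>> step_arm(
  motion="0 3 -4 0 0 0 0.21; 0 3 -4 0 0 0 0.21; 0 2 -3 0 0 0 0.21; 0 0 0 0 0 0 0.21; 0 0 0 0 0 0 0.21",
)

```text
clock: 23.85
eef_pos: [0.4483, 0.0983, 0.2175]
eef_rot: [-2.204, 2.199, -0.008]
force: [0.4, 0.2, 0.0]
grip_width: 0.0199
```

```bash
python3 go.py .45 .1 .2; python3 - <<'E'
from h import *
d=cap('top');a=d['img'][140:290,130:330,::-1];a=cv2.resize(a,(800,600),interpolation=cv2.INTER_CUBIC)
cv2.imwrite('pics/t7.png',a)
a=d['img'][145:195,225:320,::-1];b=cv2.resize(a,None,fx=7,fy=7,interpolation=cv2.INTER_CUBIC)
d=cap('side');a=d['img'][160:250,180:300,::-1];c=cv2.resize(a,None,fx=2.7,fy=2.7,interpolation=cv2.INTER_CUBIC)
o=np.zeros((600,700,3),np.uint8);o[:350,:665]=b;o[350:350+c.shape[0],:c.shape[1]]=c
cv2.imwrite('pics/t8.png',o)
E
```

```text
cm [-0.14 -0.13  1.75] deg [-1.3  0.9  0. ] pos [0.4483 0.0983 0.2175] F [0.4 0.2 0. ] w 0.0199 t 23.85
```

View pics/t8.png

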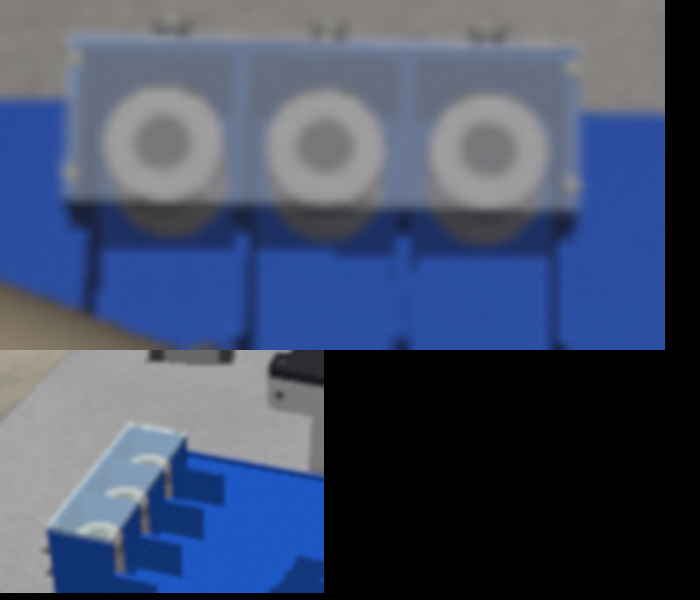

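View pics/t7.png

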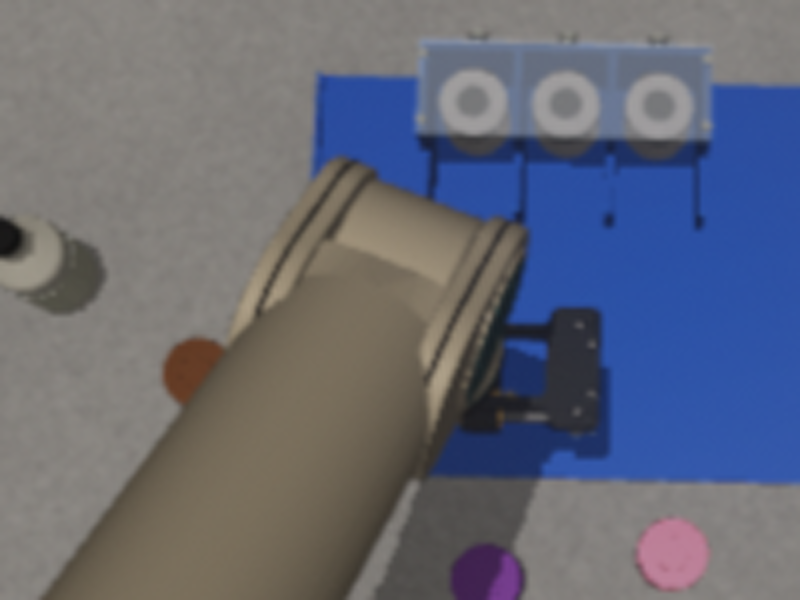

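```bash
python3 - <<'E'
from h import *
d=cap('top')
for c in [(163,143),(325,147),(488,150)]: print(onz(d,(c[0]/7+224.5,c[1]/7+144.5),.066).round(4))
for n in ('oil','spanner'): print(n,[onz(d,r['xy'],0).round(3).tolist() for r in manip.landmark_of('top',n)[:1]])
print(manip.finish_job())
E
```

```text
[0.6822 0.1046 0.066 ]
[0.6821 0.0368 0.066 ]
[ 0.6824 -0.0314  0.066 ]
oil [[0.553, 0.412, 0.0]]
spanner [[0.681, -0.033, 0.0]]
the job is handed in; nothing more can be done
None
```

All three piston blanks are in their cells, upright and pushed to the stop, and I handed the job in at about 24 s of the 69 s allowed. I gripped each one low, slid it along the apron to its cell mouth, then pushed it under the cover with the fingers leaning forward about 15°.

**Stop felt:** each push stalled at tool x ≈ 0.647–0.648 m while the force rose to 22–24 N, well under the 120 N wrist limit.

**Seating:** in the last pictures the three stand at the same depth, x = 0.682 m to within 0.3 mm. They are centred at y = 0.105, 0.037 and −0.031 m, and all three tell-tales stick out behind equally. My crate estimate put home at 0.680 m, which agrees within its 2–3 mm uncertainty.

**Bystanders:** the oil bottle's reading was unchanged to about 1 mm, and the gripper went near none of the decoys.

**Failed or disagreed:**
- **First lean:** it ran into a joint limit, and the tool drifted 2 cm sideways without touching anything. I backed off and leaned further forward instead.
- **First grasp:** it was off-centre, so I redid it before moving that piston.
- **Spanner:** the last network reading for it was a false hit inside the crate. It was not in the final crop either, so its position was not rechecked after the job. The arm did not go near it.

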